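Unlock the medicine box and hold the key turned

TASK

Take the red-headed key out of its wooden stand and put it into the keyhole on top of the white medicine box, easing it past the sticky pins (wiggle it a little if it catches) until its collar sits fully home. Then turn it a quarter turn clockwise, seen from above, against the spring, and finish while still gripping the key and holding it turned, so that the bolt stays drawn back and I can lift the lid. Don't knock over or shift the things standing around.

Things in the scene. Friction and masses are not known exactly. Their poses are not given: they have to be found in the camera images.
- key: Loose steel key, red plastic head, 76 mm long, 60 g, upright in the stand. Origin: centre of its lower tip, z up to the head. From the tip up: flat bit 20 mm wide (x), 4 mm thick (y), 0 to 10 mm; stem 6 mm in diameter to 32 mm; collar 16 mm in diameter, 32 to 36 mm, its underside is the stop; head 36 to 76 mm. The same after a half turn about z.
- key_head (a point): Centre of the key's red head, on its axis 56 mm above the tip; axes as the key's. The head is 28 mm wide (x), 10 mm thick (y), 40 mm tall (z): pinch it across its thickness, along y.
- key_stand: Fixed pale wooden block 90 x 75 x 45 mm, origin at the centre of its underside, left or right of the box, turned up to 0.4 rad. In the middle of its top is a slot 23 mm (its x) x 7 mm (its y), right through, in which the key stands aligned with it, the collar resting on the top; lift it straight up by more than 35 mm to free it.
- medicine_box: Fixed white steel box 170 (x) x 220 (y) x 90 mm, green lid; origin at the centre of its underside, z up, front towards -x, turned up to 0.35 rad. On top near the front is a grey metal lock case 62 (x) x 90 (y) mm, its top at 90 mm, the keyhole in its middle. Behind that, 38 to 52 mm from the keyhole along +x, a steel staple 30 mm wide, 5 mm higher than the case, holds the brass bolt.
- lock_mouth (a point): Centre of the keyhole, on the top of the lock case; axes as the box's (z up, x along the slot). The slot is 23 mm along x, 7 mm along y, with a 3 mm bevel round its mouth, in a plate 8 mm thick. 8 to 19 mm below the mouth two sprung, sticky pins, one from each side, block the way; they give way to the bit at a push of 8 to 18 N, less if the key is wiggled.
- lock_home (a point): Where the key's tip lies when it is fully home: on the keyhole's axis, 32 mm below the mouth, the collar on the case. The turning cam, 21 to 35 mm below the mouth, has a slot 22 x 5.7 mm with a 2 mm bevel, which takes the bit; above it the key cannot turn the cam.
- lock_cam (a joint): Turn of the lock's cam in rad: 0 at rest, its slot in line with the keyhole; grows as the key is turned clockwise seen from above; stop at 1.6. About 0.15 rad of play between key and cam. A spring turns it back to 0 when the key is let go (0.03 Nm at 0, 0.13 Nm at a quarter turn). It draws the bolt back, to the front.
- tumbler_1: Bystander: clear drinking glass, 76 mm across, 86 mm tall; origin at its foot.
- opener: Bystander: bottle opener with a dark green handle, lying flat, 174 mm long; origin at its foot.
- mug: Bystander: dark mug, 82 mm across without its ear, 94 mm tall; origin at its foot.
- spice_jar: Bystander: small spice jar with a red cap, 45 mm across, 106 mm tall; origin at its foot.
- salt_shaker: Bystander: grey and clear salt shaker, 44 mm across, 90 mm tall; origin at its foot.
Not all that is in view belongs to the job. Leave any green look-alike of the key alone.

How it is judged:
By the outcome, as a careful person would: the job done as asked, in the order asked, and still so for the second after the job is handed in, while the arm keeps its last pose, push and grip.
It also fails if it takes over 48 s, if anything falls off the work surface, if the arm or the gripper's body presses on something with over 40 N, if the wrist force passes 120 N, or if a joint passes its speed limit or range.

ROBOT

A 6-joint arm with a two-finger parallel gripper is mounted at the origin on a cart in front of the work surface, level with it; the furniture and walls round the work are solid. World frame = base frame: x ahead of the robot, y to its left, z up, the work surface at z = 0. Lengths are in mm, angles in degrees, forces in N, time in s.
With the tool pointing down it reaches from about 300 to 850 mm from the base axis. Payload 4.2 kg.
Tool frame: the origin (TCP) lies at the very end of the fingers, on their centre line; the grasp point (between the pads) lies 19 mm behind it (env.grasp_offset is the distance from the TCP to the grasp point, in mm); z points along the fingers, y is the line along which they close (so a half turn about z gives the same grasp; the last joint's range is limited). The gripper opens to 91 mm and grips with 3 to 60 N. Pads are 32 mm wide; open, the fingers measure 118 mm over their backs; the gripper's body (76 mm by 178 mm) begins 60 mm behind the grasp point.
Start: joints at [67.494, 18.312, 89.639, -0, 72.044, -1.146], TCP at [209.432, 535.52, 213.976] pointing down, gripper open.
Joint ranges: [-177.97, 177.97], [-48.28, 115.42], [12.27, 149.76], [-77.06, 257.06], [2.81, 150.46], [-146.56, 146.56]. Speed limits (degrees/s): [147.25, 147.25, 180, 180, 180, 180].

INTERFACE

Orientations are given as [roll, pitch, yaw] about the fixed x, y, z axes, in that order (R = Rz(yaw) Ry(pitch) Rx(roll)).
In Python, from workcell import env, eyes gives the robot as it stands.
- The arm moves only by the tool send_rows, never from a script. Its arguments are lists of equal length, an entry for each row: "grip": the opening, from -1 (shut) to 1 (fully open), so that 0 is half open; "xyz": the shift along the world's x, y, z in m, a list of three; "yaw": the turn about the world's z in degrees. A call has 1 to 8 rows; each row is the pose to reach, as a shift and turn from the pose commanded when the call began; what a row does not reach only later rows make up. A row lasts 1/12 s, in which the tool goes at most 41.7 mm and 7.16 degrees, less where a joint would pass 70% of its speed; a pose out of reach is approached as far as the arm can. A call with a gripper value outside its range is refused whole. The fingers move at their own pace and stop on an object; "grip_force" is the grip in N (left out, the last holds). Time passes only in rows, so rows that repeat a pose let the fingers close. It gives the time, the measured TCP pose, the force, the opening and the grip force at its end, in the units of the state.
- env.state(): the state, without advancing time (a new reading comes with each control period).
- eyes.grab_frame(name): name is "side" or "top" or "wrist"; returns a dict with "frame" (480x640x3 uint8, red, green, blue), "fx", "fy", "cx", "cy" (pixels), "pose" (4x4, takes a point from camera to world coordinates). Camera axes: x right, y down, z forward; pixel columns grow to the right and rows downward; lengths in mm; the calibration is good to about 2 mm. A picture is of the moment at which its call begins. There is no depth.
- env.job_done(): hands the job in; it is judged then, once.
The state is a dict: "time_s": time; "qpos": joint angles; "qvel": joint speeds; "effort": joint torques, N m; "ee_pos": TCP position; "ee_rot": TCP orientation; "force": force on the tool from outside, world axes, zero at the start; "torque": the same for the moment, N m; "gripper_width": finger opening in mm; "gripper_force": force on a finger pad.
Only numpy, scipy, OpenCV 4.12 (cv2) and the standard library are available. Lean on these libraries where they do the work, as an engineer would, in place of code of your own. Each camera call takes 0.05 s, during which the arm holds its last target. There are 200 camera calls.

## Working session

There is one attempt and no reset: what is moved stays moved. The work goes in short steps, Python scripts to look and compute and a tool call to move; the robot and the scene stay as the last step left them, time stands still between calls to the robot, and variables do not carry over. Pictures are saved under pics/ and viewed, at most 10 in all, crops included, and the job is handed in when it is done.

Besides the shell and the picture viewer there is one more tool, called after "Request:" in YAML: its name, and indented under it one key for each argument. send_rows: Moves the arm, as the interface text tells. Its arguments: {"type":"object","properties":{"grip":{"type":"array"},"xyz":{"type":"array"},"yaw":{"type":"array"},"grip_force":{"type":"number"}},"required":["grip","xyz","yaw"]}

```bash
mkdir -p pics
cat > h.py <<'E'
import numpy as np,cv2
from workcell import env,eyes
def grab(n,tag):
    f=eyes.grab_frame(n); cv2.imwrite(f'pics/{tag}.png',f['frame'][:,:,::-1]); np.savez(f'pics/{tag}.npz',**f); return f
def ray(f,u,v,z):
    P=np.array(f['pose']); d=P[:3,:3]@np.array([(u-f['cx'])/f['fx'],(v-f['cy'])/f['fy'],1]); o=P[:3,3]
    return o+d*(z-o[2])/d[2]
def proj(f,p):
    P=np.array(f['pose']); c=P[:3,:3].T@(np.array(p)-P[:3,3]); return np.array([f['fx']*c[0]/c[2]+f['cx'],f['fy']*c[1]/c[2]+f['cy']])
E
python3 - <<'E'
from h import *
for n in('top','side'):
    f=grab(n,n+'0'); print(n,f['fx'],np.round(f['pose'],3).tolist())
print(env.state())
E
```

```text
top 475.8870747461147 [[-0.017, -0.998, 0.058, 445.774], [-1.0, 0.019, 0.021, -51.111], [-0.022, -0.057, -0.998, 1488.64], [0.0, 0.0, 0.0, 1.0]]
side 587.8303605125429 [[0.87, -0.198, 0.451, -148.873], [-0.492, -0.339, 0.802, -1257.089], [-0.006, -0.92, -0.393, 694.3], [0.0, 0.0, 0.0, 1.0]]
{'time_s': 0.1, 'qpos': array([ 6.74949286e+01,  1.83469934e+01,  8.96983028e+01,  1.77357821e-04,
        7.20445122e+01, -1.14635390e+00]), 'qvel': array([ 0.02197709, -0.17228772, -0.19395717, -0.06306214,  0.12951596,
       -0.05321732]), 'effort': array([ 6.85647374e-04, -4.13332129e+01, -2.32510078e+01,  7.28290225e-02,
        4.20763402e-02, -5.50633774e-05]), 'ee_pos': array([209.24965529, 535.09402299, 213.22177456]), 'ee_rot': array([-1.79910213e+02, -1.96533493e-03,  1.58641226e+02]), 'force': array([0.7286876 , 0.41287515, 0.91425137]), 'torque': array([ 0.0002407 , -0.01902744, -0.01093432]), 'gripper_force': 0.0, 'gripper_width': 91.48499533421626}
```

View pics/top0.png

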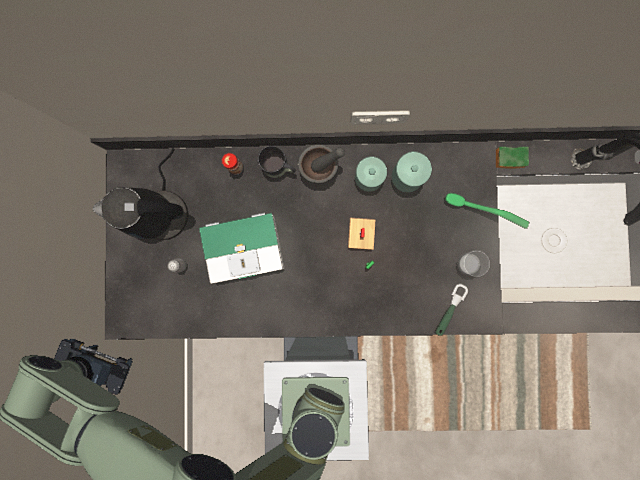

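View pics/side0.png

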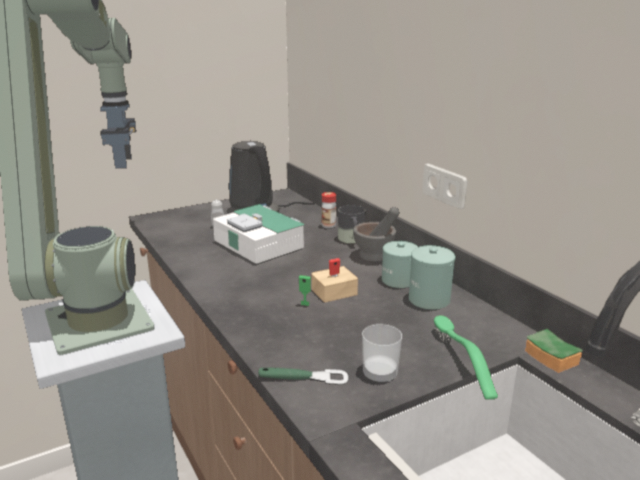

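The top view shows the stand at (362,234) with the red key, a green look-alike at (369,265), and the box at (241,249) with the lock case at (244,264). Next I'll locate them more precisely.

Run:
```python
from h import *
f=dict(np.load('pics/top0.npz')); im=f['frame']
hsv=cv2.cvtColor(im,cv2.COLOR_RGB2HSV)
a=im[205:260,340:385]; 
m=np.zeros(im.shape[:2],np.uint8); m[205:260,340:385]=((hsv[205:260,340:385,0]<28)&(hsv[205:260,340:385,1]>60)&(hsv[205:260,340:385,2]>120))*255
c=max(cv2.findContours(m,0,2)[0],key=cv2.contourArea); b=cv2.boxPoints(cv2.minAreaRect(c))
W=np.array([ray(f,*p,45)[:2] for p in b]); print('stand',W.round(1).tolist(),W.mean(0)); 
for i in range(4):
    d=W[(i+1)%4]-W[i]; print(np.linalg.norm(d),np.degrees(np.arctan2(d[1],d[0])))
r=np.zeros_like(m); s=np.s_[205:260,340:385]; r[s]=((hsv[s][...,1]>170)&((hsv[s][...,0]<6)|(hsv[s][...,0]>172)))
ys,xs=np.nonzero(r); print('red',len(xs),xs.mean(),ys.mean(), ray(f,xs.mean(),ys.mean(),80))
g=cv2.resize(im[205:290,190:290],None,fx=6,fy=6,interpolation=2); h=cv2.resize(im[205:290,340:390],None,fx=4,fy=6,interpolation=2)
cv2.imwrite('pics/c0.png',np.hstack([g,h])[:,:,::-1])
for q in [(201,226),(272,213),(283,269),(211,283)]: print(ray(f,*q,90).round(1))
```

```text
stand [[496.9, -104.9], [589.7, -113.0], [583.0, -191.2], [490.3, -182.8]] [ 539.99013508 -147.96984838]
93.15177679061095 -4.9913337002845255
78.51711451075963 -94.95352476533718
93.01964200911426 174.83559044457147
78.23632660700193 85.14368975933142
red 28 361.9642857142857 232.46428571428572 [ 539.23414526 -147.64559968   80.        ]
[566.7 329.   90. ]
[601.3 117.5  90. ]
[435.4  87.   90. ]
[397.9 299.9  90. ]
```

View pics/c0.png

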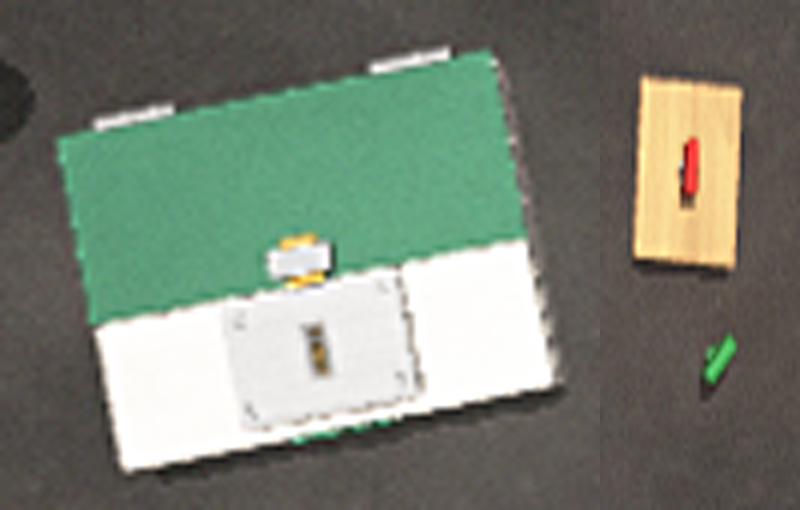

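Run:
```python
from h import *
f=dict(np.load('pics/top0.npz'))
print(ray(f,242.6,263,90), ray(f,369,265,50), ray(f,240,248,95))
```

```text
[455.02408285 206.04179389  90.        ] [ 442.64657763 -168.64843599   50.        ] [499.1802722  212.44659568  95.        ]
```

Request:
send_rows:
  grip: [0.2, 0.2, 0.2, 0.2, 0.2, 0.2, 0.2, 0.2]
  xyz:
    - [0.03, -0.02, 0.02]
    - [0.05, -0.05, 0.04]
    - [0.07, -0.08, 0.06]
    - [0.09, -0.11, 0.07]
    - [0.11, -0.14, 0.07]
    - [0.13, -0.17, 0.07]
    - [0.15, -0.2, 0.07]
    - [0.17, -0.23, 0.07]
  yaw: [4, 8, 12, 16, 20, 24, 28, 31]

```text
time_s: 0.77
ee_pos: [379.9, 303.8, 283.8]
ee_rot: [-180.0, -0.0, -170.2]
force: [0.8, 0.2, 0.1]
gripper_width: 55.1
gripper_force: 0.0
```

Request:
send_rows:
  grip: [0.2, 0.2, 0.2, 0.2, 0.2]
  xyz:
    - [0.02, -0.03, 0]
    - [0.04, -0.06, 0]
    - [0.06, -0.09, 0]
    - [0.075, -0.098, 0]
    - [0.075, -0.098, 0]
  yaw: [0, 0, 0, 0, 0]

```text
time_s: 1.18
ee_pos: [456.6, 205.2, 283.4]
ee_rot: [-179.9, 0.0, -170.6]
force: [0.3, -0.3, -0.2]
gripper_width: 54.8
gripper_force: 0.0
```

Run:
```python
from h import *
f=grab('wrist','w0'); print(np.round(f['pose'],3).tolist(),f['fx'],env.state()['ee_pos'])
print(proj(f,(455,206,90)))
```

```text
[[-0.162, 0.952, 0.261, 382.797], [0.987, 0.156, 0.042, 192.768], [-0.001, 0.264, -0.965, 454.56], [0.0, 0.0, 0.0, 1.0]] 409.9214882483052 [455.07639154 206.50678441 283.43022197]
[319.89295638 210.78950837]
```

View pics/w0.png

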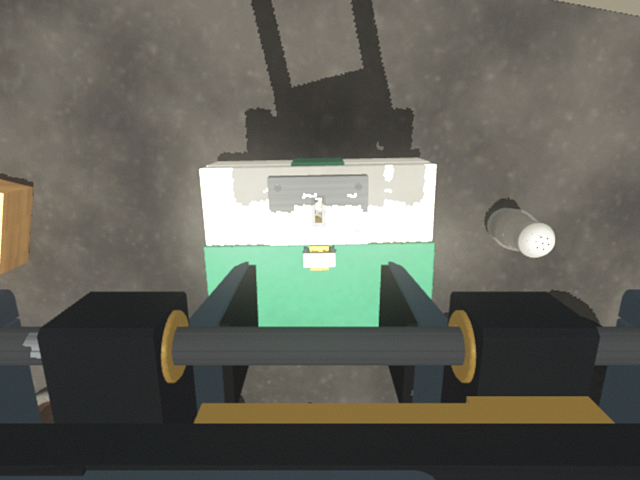

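The wrist view shows the keyhole at about (319,211), the lid seam from (206,245) to (433,243), and the front top edge from (202,167) to (435,163).

Run:
```python
from h import *
f=dict(np.load('pics/w0.npz')); im=f['frame']
for a,b in [((206,245),(433,243)),((202,168),(435,163)),((269,178),(367,176))]:
    d=ray(f,*a,90)-ray(f,*b,90); print(np.degrees(np.arctan2(-d[0],d[1])), np.degrees(np.arctan2(d[0],-d[1])),ray(f,*a,90),ray(f,*b,90))
print(ray(f,319,211,90),ray(f,319,260,95))
cv2.imwrite('pics/c1.png',cv2.resize(im[155:275,195:445],None,fx=3.2,fy=3.2,interpolation=2)[:,:,::-1])
```

```text
-170.1388048389948 9.861195161005233 [503.91025798 107.18650078  90.        ] [467.9408827  314.10907217  90.        ]
-169.45875723272496 10.54124276727505 [434.00180216  97.3033759   90.        ] [396.52680478 298.69123972  90.        ]
-169.5083676534064 10.49163234659359 [433.14012731 156.67597293  90.        ] [417.33596593 242.01715214  90.        ]
[455.32236577 205.23404945  90.        ] [499.71777396 212.54255383  95.        ]
```

View pics/c1.png

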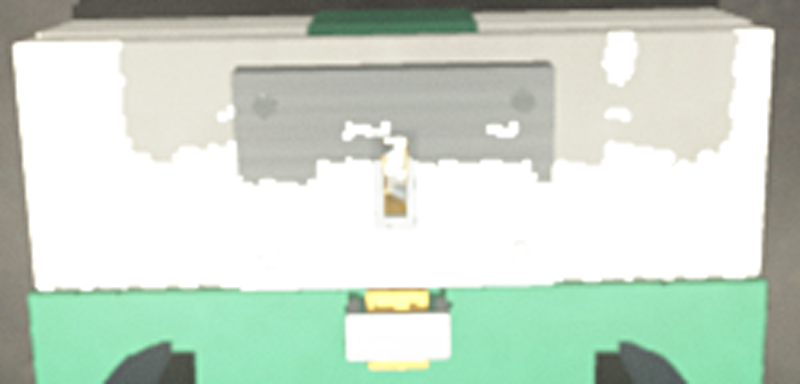

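Request:
send_rows:
  grip: [0, 0, 0, 0, 0, 0, 0, 0]
  xyz:
    - [0.01, -0.035, 0]
    - [0.02, -0.075, 0]
    - [0.03, -0.115, 0]
    - [0.04, -0.155, 0]
    - [0.05, -0.195, 0]
    - [0.06, -0.235, 0]
    - [0.07, -0.275, -0.02]
    - [0.08, -0.315, -0.04]
  yaw: [-2, -4, -6, -8, -10, -12, -14, -14.5]

```text
time_s: 1.9
ee_pos: [533.1, -100.7, 248.1]
ee_rot: [180.0, 0.1, 175.1]
force: [0.7, 0.0, -1.2]
gripper_width: 45.4
gripper_force: 0.0
```

The crop shows the keyhole centred at roughly (319,211), so it lies at about (455,205.5) with the box turned about 10°. Moving over the key.

Request:
send_rows:
  grip: [0, 0, 0, 0]
  xyz:
    - [0.003, -0.03, -0.02]
    - [0.005, -0.047, -0.05]
    - [0.005, -0.047, -0.05]
    - [0.005, -0.047, -0.05]
  yaw: [0, 0, 0, 0]

```text
time_s: 2.23
ee_pos: [536.5, -146.1, 196.0]
ee_rot: [179.9, -0.3, 175.1]
force: [-0.2, 0.1, 0.9]
gripper_width: 45.3
gripper_force: 0.0
```

Run:
```python
from h import *
f=grab('wrist','w1'); im=f['frame']; s=env.state(); print(s['ee_pos'],s['ee_rot'])
hsv=cv2.cvtColor(im,cv2.COLOR_RGB2HSV)
r=(((hsv[...,0]<6)|(hsv[...,0]>172))&(hsv[...,1]>150)&(hsv[...,2]>60)).astype(np.uint8)
n,l,st,ce=cv2.connectedComponentsWithStats(r)
for i in range(1,n):
    if st[i,4]>60: print(st[i],ce[i])
for z in(89,45): print(proj(f,(540,-148,z)))
```

```text
[ 537.56096867 -145.78830296  197.65285904] [ 1.79926949e+02 -5.66008226e-02  1.75177167e+02]
[306 214  13  27 201] [312.42288557 225.7761194 ]
[316.275485   242.80742156]
[316.39938858 228.20893369]
```

View pics/w1.png

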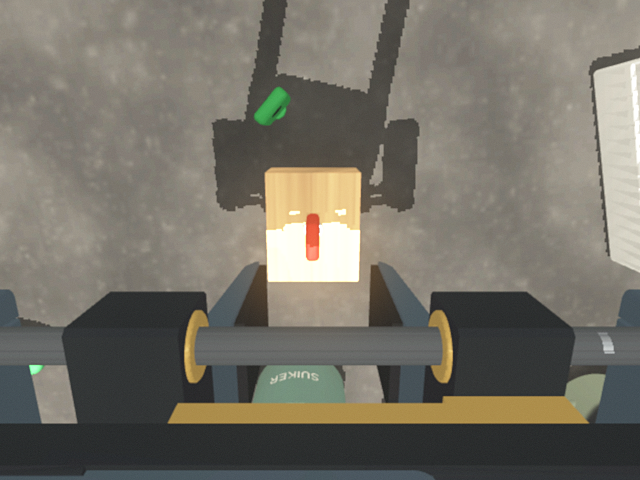

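The red head shows at column about 313, rows 214–262, centred in the stand, whose top spans columns 265–361.

Run:
```python
from h import *
f=dict(np.load('pics/w1.npz'))
print('far top',ray(f,313,261.5,89),'near bottom',ray(f,313,214,49),'mid',ray(f,313,245,89))
for p in [(265,227),(360,227),(266,281),(359,281),(266,168),(360,168)]: print(ray(f,*p,45).round(1))
print(ray(f,312.7,225,60), proj(f,(540-14,-148,89)),proj(f,(540+14,-148,89)))
```

```text
far top [ 553.59479605 -151.54258172   89.        ] near bottom [ 527.29040611 -149.57630385   49.        ] mid [ 541.3997216  -150.44489017   89.        ]
[ 535.4 -189.3   45. ]
[ 542.1 -112.8   45. ]
[ 581.6 -194.    45. ]
[ 588.4 -116.4   45. ]
[ 488.6 -182.9   45. ]
[ 494.9 -110.    45. ]
[ 533.63160135 -150.26848733   60.        ] [314.51444571 223.51108409] [317.99299636 261.62680782]
```

Request:
send_rows:
  grip: [0, 0, 0, 0, 0, 0, 0]
  xyz:
    - [0.002, -0.004, -0.03]
    - [0.002, -0.004, -0.06]
    - [0.002, -0.004, -0.09]
    - [0.002, -0.004, -0.115]
    - [0.002, -0.004, -0.135]
    - [0.002, -0.004, -0.143]
    - [0.002, -0.004, -0.143]
  yaw: [0, 0, 0, 0, 0, 0, 0]

```text
time_s: 2.87
ee_pos: [539.6, -149.5, 54.4]
ee_rot: [180.0, -0.1, 175.3]
force: [-0.2, -0.5, 0.2]
gripper_width: 45.2
gripper_force: 0.0
```

Request:
send_rows:
  grip: [-0.4, -0.7, -1, -1, -1, -1, -1, -1]
  xyz:
    - [0, 0, 0]
    - [0, 0, 0]
    - [0, 0, 0]
    - [0, 0, 0]
    - [0, 0, 0]
    - [0, 0, 0]
    - [0, 0, 0]
    - [0, 0, 0]
  yaw: [0, 0, 0, 0, 0, 0, 0, 0]
  grip_force: 20

```text
time_s: 3.53
ee_pos: [539.9, -151.1, 55.2]
ee_rot: [180.0, 0.0, 175.1]
force: [-1.0, 1.1, 3.7]
gripper_width: 10.1
gripper_force: 20.0
```

Request:
send_rows:
  grip: [-1, -1, -1, -1, -1, -1, -1, -1]
  xyz:
    - [0, 0, 0]
    - [0, 0, 0]
    - [0, 0, 0.01]
    - [0, 0, 0.02]
    - [0, 0, 0.035]
    - [0, 0, 0.06]
    - [0, 0, 0.09]
    - [0, 0, 0.12]
  yaw: [0, 0, 0, 0, 0, 0, 0, 0]
  grip_force: 50

```text
time_s: 4.2
ee_pos: [539.0, -151.4, 176.0]
ee_rot: [-180.0, -0.1, 175.1]
force: [-0.1, -0.8, -0.7]
gripper_width: 9.4
gripper_force: 50.0
```

Request:
send_rows:
  grip: [-1, -1, -1, -1, -1, -1, -1, -1]
  xyz:
    - [-0.01, 0.04, 0]
    - [-0.02, 0.08, 0]
    - [-0.03, 0.12, 0]
    - [-0.04, 0.16, 0]
    - [-0.05, 0.2, 0]
    - [-0.06, 0.24, 0]
    - [-0.07, 0.28, 0]
    - [-0.08, 0.32, 0]
  yaw: [2, 4, 6, 8, 10, 12, 14, 15]

```text
time_s: 4.87
ee_pos: [458.9, 170.2, 175.5]
ee_rot: [-180.0, 0.1, -169.8]
force: [0.3, -0.1, -0.6]
gripper_width: 9.9
gripper_force: 50.0
```

Run:
```python
from h import *
f=grab('wrist','w2'); im=f['frame']; s=env.state(); print(s['ee_pos'],s['ee_rot'],s['force'],s['gripper_width'])
g=grab('side','s2')
a=cv2.resize(im[150:450,170:470],(500,500),interpolation=2)
p=proj(g,s['ee_pos']).astype(int); print(p)
b=cv2.resize(g['frame'][p[1]-60:p[1]+40,p[0]-30:p[0]+30],(300,500),interpolation=2)
cv2.imwrite('pics/c2.png',np.hstack([a,b])[:,:,::-1])
```

```text
[457.08912643 177.09704313 175.50974564] [ 1.79650676e+02  4.24491547e-02 -1.69558995e+02] [-1.28730078  5.96716986  0.24693346] 9.797702919506515
[247 193]
```

View pics/c2.png

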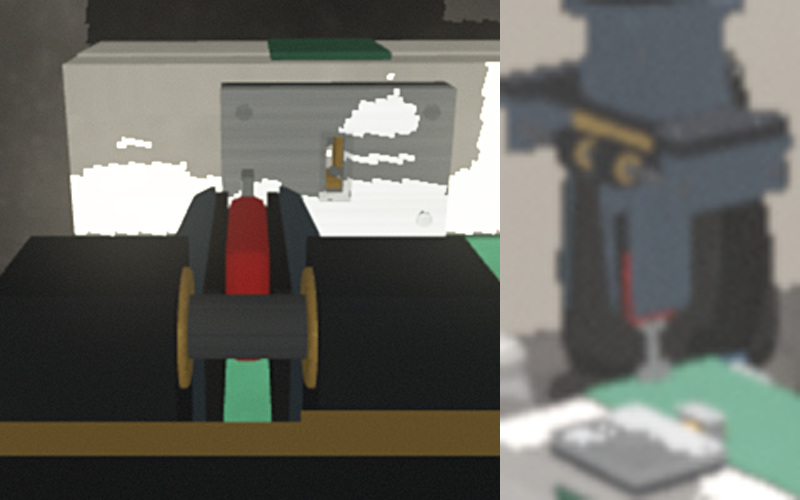

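The crop shows the keyhole at (335,168), which is full-image (371,251), and the front of the key's bit at (248,172), full-image (319,253).

Run:
```python
from h import *
f=dict(np.load('pics/w2.npz'))
P=f['pose']; print('cam',P[:3,3].round(1))
for c in [(335,137),(335,165),(335,168),(335,198)]: print(c,ray(f,170+c[0]*.6-.2,150+c[1]*.6-.2,90).round(1))
t=np.array([457.1,177.1,175.5]); a=np.radians(10.4); X=np.array([np.cos(a),np.sin(a),0])
for dx in(-10,0): print('bit tip near',proj(f,t+X*dx+[0,0,-42]), 'collar near',proj(f,t+X*(-8)+[0,0,-8]))
print('head near low',proj(f,t-14*X+[0,0,-6]),'head near top',proj(f,t-14*X+[0,0,34]),'far top',proj(f,t+14*X+[0,0,34]))
print(170+248*.6,150+.6*np.array([172,185,197,358]))
print(env.state()['ee_pos'])
```

```text
cam [385.1 156.5 346.5]
(335, 137) [443.9 201.6  90. ]
(335, 165) [455.  203.9  90. ]
(335, 168) [456.2 204.2  90. ]
(335, 198) [468.4 206.8  90. ]
bit tip near [332.04293004 249.57134433] collar near [334.40502625 274.92427613]
bit tip near [331.95822552 267.00383285] collar near [334.40502625 274.92427613]
head near low [334.65355818 264.0621722 ] head near top [338.9320473  299.90281153] far top [338.26060807 368.15054087]
318.79999999999995 [253.2 261.  268.2 364.8]
[458.18626929 173.39241336 175.38176956]
```

Request:
send_rows:
  grip: [-1, -1, -1, -1, -1, -1]
  xyz:
    - [-0.002, 0.02, 0]
    - [-0.003, 0.032, -0.01]
    - [-0.003, 0.032, -0.02]
    - [-0.003, 0.032, -0.025]
    - [-0.003, 0.032, -0.025]
    - [-0.003, 0.032, -0.025]
  yaw: [0, 0, 0, 0, 0, 0]

```text
time_s: 5.47
ee_pos: [456.5, 199.6, 148.9]
ee_rot: [-180.0, -0.1, -169.9]
force: [0.5, -0.2, -0.3]
gripper_width: 9.8
gripper_force: 50.0
```

Run:
```python
from h import *
f=grab('wrist','w3'); im=f['frame']; s=env.state(); print(s['ee_pos'],s['ee_rot'],s['force'],f['pose'][:3,3],f['cx'],f['cy'])
g=grab('side','s3')
a=cv2.resize(im[150:300,245:395],(500,500),interpolation=2)
p=proj(g,s['ee_pos']).astype(int); print(p)
b=cv2.resize(g['frame'][p[1]-40:p[1]+60,p[0]-30:p[0]+30],(300,500),interpolation=2)
cv2.imwrite('pics/c3.png',np.hstack([a,b])[:,:,::-1])
```

```text
[456.84081687 199.76863585 149.39472012] [-1.79977227e+02 -3.15056873e-02 -1.69933253e+02] [-0.07466564  0.04339179 -0.88792719] [383.15055248 186.23564003 320.17332842] 318.03841360678854 238.91060341526904
[244 200]
```

View pics/c3.png

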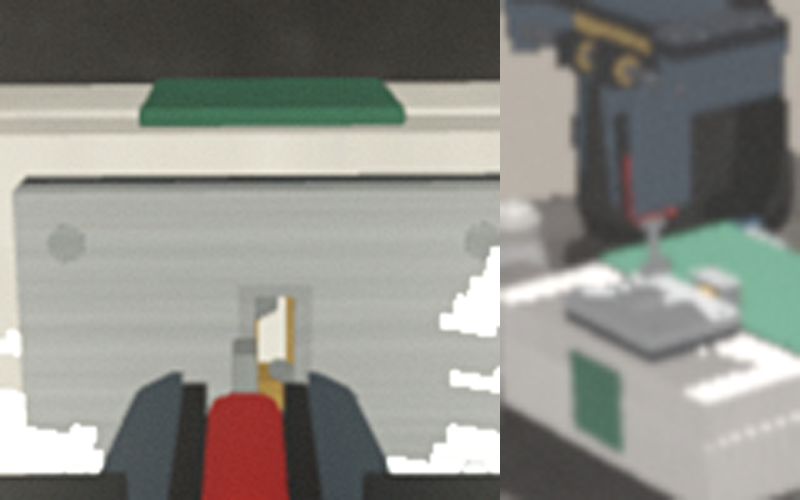

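The crop shows the keyhole bevel at columns 238–312, with its near edge at row 287 and the inner near edge at row 297. The key bit is at column 244 with its tip at row 340, so it still has to move sideways a few mm.

Run:
```python
from h import *
f=dict(np.load('pics/w3.npz')); a=np.radians(10.05); R=np.array([[np.cos(a),np.sin(a)],[-np.sin(a),np.cos(a)]])
px=lambda c,r:(245+c*.3-.35,150+r*.3-.35)
t=np.array([456.8,199.8]); loc=lambda p:(R@(p[:2]-t)).round(2)
print('slot outer near',loc(ray(f,*px(275,287),90)),'inner',loc(ray(f,*px(275,297),90)),'case edge',loc(ray(f,*px(275,178),90)))
for z in (107,108,109): print('bit tip near',loc(ray(f,*px(244.5,340),z)),loc(ray(f,*px(244.5,392),z)))
print('pxL/R bevel',loc(ray(f,*px(238,287),90)),loc(ray(f,*px(312,287),90)))
```

```text
slot outer near [-14.31   4.59] inner [-12.51   4.6 ] case edge [-33.53   4.49]
bit tip near [-9.86 -0.72] [-0.91 -0.73]
bit tip near [-10.16  -0.72] [-1.25 -0.72]
bit tip near [-10.47  -0.72] [-1.6  -0.72]
pxL/R bevel [-14.32  -1.86] [-14.31  11.03]
```

Request:
send_rows:
  grip: [-1, -1, -1, -1, -1, -1, -1, -1]
  xyz:
    - [-0.0015, 0.003, 0]
    - [-0.0017, 0.0051, 0]
    - [-0.0017, 0.0051, -0.004]
    - [-0.0017, 0.0051, -0.008]
    - [-0.0017, 0.0051, -0.012]
    - [-0.0017, 0.0051, -0.016]
    - [-0.0017, 0.0051, -0.021]
    - [-0.0017, 0.0051, -0.021]
  yaw: [0, 0, 0, 0, 0, 0, 0, 0]

```text
time_s: 6.23
ee_pos: [454.4, 205.5, 127.5]
ee_rot: [-180.0, -0.1, -169.8]
force: [-0.5, -0.9, -1.8]
gripper_width: 9.9
gripper_force: 50.0
```

Request:
send_rows:
  grip: [-1, -1, -1, -1]
  xyz:
    - [0, 0, -0.0015]
    - [0, 0, -0.003]
    - [0, 0, -0.0045]
    - [0, 0, -0.0045]
  yaw: [0, 0, 0, 0]

```text
time_s: 6.57
ee_pos: [455.0, 205.5, 123.8]
ee_rot: [-180.0, -0.0, -169.8]
force: [1.1, -2.9, -1.5]
gripper_width: 9.7
gripper_force: 50.0
```

Request:
send_rows:
  grip: [-1, -1, -1, -1, -1, -1]
  xyz:
    - [0, -0.0005, -0.001]
    - [0, -0.0005, -0.002]
    - [0, -0.0005, -0.003]
    - [0, -0.0005, -0.004]
    - [0, -0.0005, -0.005]
    - [0, -0.0005, -0.005]
  yaw: [2, -2, 2, -2, 2, 0]

```text
time_s: 7.07
ee_pos: [455.2, 205.2, 119.4]
ee_rot: [-180.0, 0.0, -169.8]
force: [1.2, -2.7, 0.4]
gripper_width: 9.6
gripper_force: 50.0
```

Request:
send_rows:
  grip: [-1, -1, -1, -1, -1, -1, -1]
  xyz:
    - [0, -0.0005, -0.001]
    - [0, -0.0005, -0.002]
    - [0, -0.0005, -0.003]
    - [0, -0.0005, -0.004]
    - [0, -0.0005, -0.005]
    - [0, -0.0005, -0.006]
    - [0, -0.0005, -0.006]
  yaw: [2, -2, 2, -2, 2, -2, 0]

```text
time_s: 7.65
ee_pos: [456.1, 205.4, 114.2]
ee_rot: [179.9, 0.2, -170.0]
force: [1.3, -1.0, -1.0]
gripper_width: 9.8
gripper_force: 50.0
```

Request:
send_rows:
  grip: [-1, -1, -1, -1, -1, -1, -1, -1]
  xyz:
    - [0, 0, -0.001]
    - [0, 0, -0.002]
    - [0, 0, -0.003]
    - [0, 0, -0.004]
    - [0, 0, -0.005]
    - [0, 0, -0.006]
    - [0, 0, -0.007]
    - [0, 0, -0.007]
  yaw: [2, -2, 2, -2, 2, -2, 1, 0]

```text
time_s: 8.32
ee_pos: [455.2, 205.2, 106.4]
ee_rot: [180.0, 0.1, -169.9]
force: [1.0, -1.0, -0.5]
gripper_width: 9.8
gripper_force: 50.0
```

Request:
send_rows:
  grip: [-1, -1, -1, -1, -1, -1, -1, -1]
  xyz:
    - [0, 0, -0.001]
    - [0, 0, -0.002]
    - [0, 0, -0.003]
    - [0, 0, -0.004]
    - [0, 0, -0.005]
    - [0, 0, -0.006]
    - [0, 0, -0.007]
    - [0, 0, -0.007]
  yaw: [1, -1, 1, -1, 1, -1, 0, 0]

```text
time_s: 8.98
ee_pos: [455.1, 204.7, 100.1]
ee_rot: [-180.0, 0.0, -169.8]
force: [-1.1, -2.9, 6.6]
gripper_width: 9.6
gripper_force: 50.0
```

Run:
```python
from h import *
s=env.state(); print(s['ee_pos'],s['ee_rot'],s['force'],s['torque'])
f=grab('wrist','w4'); im=f['frame'];g=grab('side','s4')
a=cv2.resize(im[150:300,245:395],(400,400),interpolation=2)
p=proj(g,s['ee_pos']).astype(int)
b=cv2.resize(g['frame'][p[1]-25:p[1]+25,p[0]-25:p[0]+25],(400,400),interpolation=2)
cv2.imwrite('pics/c4.png',np.hstack([a,b])[:,:,::-1])
```

```text
[455.09859066 204.74218768 100.07587453] [-1.79991311e+02  3.11093022e-02 -1.69818414e+02] [-1.06495702 -2.92151507  6.55726422] [-0.49447993  0.25913389 -0.01165522]
```

View pics/c4.png

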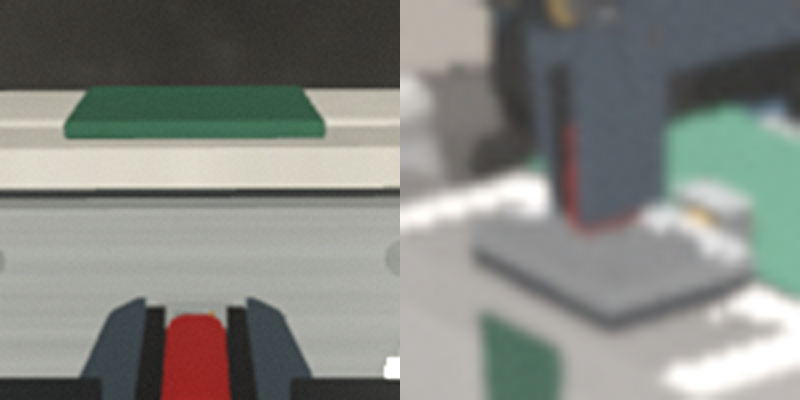

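Both views show the collar down at the case, with upward force beginning at the expected height. I'll press a little more to confirm it is on the stop.

Request:
send_rows:
  grip: [-1, -1, -1, -1]
  xyz:
    - [0, 0, -0.001]
    - [0, 0, -0.0015]
    - [0, 0, -0.0015]
    - [0, 0, -0.0015]
  yaw: [1.5, -1.5, 1, 0]

```text
time_s: 9.42
ee_pos: [455.5, 204.9, 100.1]
ee_rot: [180.0, 0.1, -169.8]
force: [-2.9, -3.6, 15.9]
gripper_width: 9.8
gripper_force: 50.0
```

Request:
send_rows:
  grip: [-1, -1, -1, -1, -1, -1, -1, -1]
  xyz:
    - [0, 0, 0.0005]
    - [0, 0, 0.0005]
    - [0, 0, 0.0005]
    - [0, 0, 0.0005]
    - [0, 0, 0.0005]
    - [0, 0, 0.0005]
    - [0, 0, 0.0005]
    - [0, 0, 0.0005]
  yaw: [-3, -8, -14, -20, -26, -32, -38, -44]
  grip_force: 60

```text
time_s: 10.08
ee_pos: [455.7, 205.0, 100.1]
ee_rot: [179.9, 0.1, 145.9]
force: [-2.5, -2.5, 11.8]
gripper_width: 9.6
gripper_force: 60.0
```

Request:
send_rows:
  grip: [-1, -1, -1, -1, -1, -1, -1, -1]
  xyz:
    - [0, 0, 0]
    - [0, 0, 0]
    - [0, 0, 0]
    - [0, 0, 0]
    - [0, 0, 0]
    - [0, 0, 0]
    - [0, 0, 0]
    - [0, 0, 0]
  yaw: [-6, -12, -18, -24, -30, -36, -42, -46]

```text
time_s: 10.75
ee_pos: [455.9, 205.1, 100.1]
ee_rot: [179.8, -0.0, 99.9]
force: [-2.1, -1.5, 11.1]
gripper_width: 10.0
gripper_force: 60.0
```

Run:
```python
from h import *
s=env.state(); print(s['ee_pos'],s['ee_rot'],s['force'],s['torque'],s['gripper_width'],s['qpos'])
```

```text
[455.85141561 205.13298313 100.08436123] [ 1.79828532e+02 -1.54018605e-02  9.99279129e+01] [-2.12572156 -1.48948072 11.11816229] [-0.58611179  0.4323804   0.15311125] 9.955297863823446 [ 2.29253161e+01  1.75910482e+01  1.08977524e+02 -2.93960384e-02
  5.32608930e+01  1.30149751e+01]
```

Request:
send_rows:
  grip: [-1, -1, -1, -1, -1, -1]
  xyz:
    - [0, 0, 0]
    - [0, 0, 0]
    - [0, 0, 0]
    - [0, 0, 0]
    - [0, 0, 0]
    - [0, 0, 0]
  yaw: [-3, -5, -7, -9, -9, -9]

```text
time_s: 11.25
ee_pos: [455.9, 205.2, 100.1]
ee_rot: [179.8, -0.0, 91.2]
force: [-1.0, -1.6, 12.7]
gripper_width: 10.0
gripper_force: 60.0
```

Run:
```python
from h import *
s=env.state(); print(s['ee_pos'],s['ee_rot'],s['force'],s['torque'],s['gripper_width'])
f=grab('wrist','w5');g=grab('side','s5'); h=grab('top','t5')
p=proj(g,s['ee_pos']).astype(int)
a=g['frame'][p[1]-25:p[1]+25,p[0]-20:p[0]+30]; a0=dict(np.load('pics/s4.npz'))['frame'][p[1]-25:p[1]+25,p[0]-20:p[0]+30]
cv2.imwrite('pics/c5.png',np.hstack([cv2.resize(a0,(400,400)),cv2.resize(a,(400,400))])[:,:,::-1])
```

```text
[455.86716951 205.15751401 100.06148531] [ 1.79830959e+02 -3.91016300e-02  9.12030367e+01] [-1.04400879 -1.561582   12.69864985] [-0.59967157  0.41553208  0.22440558] 9.95785442660624
```

View pics/c5.png

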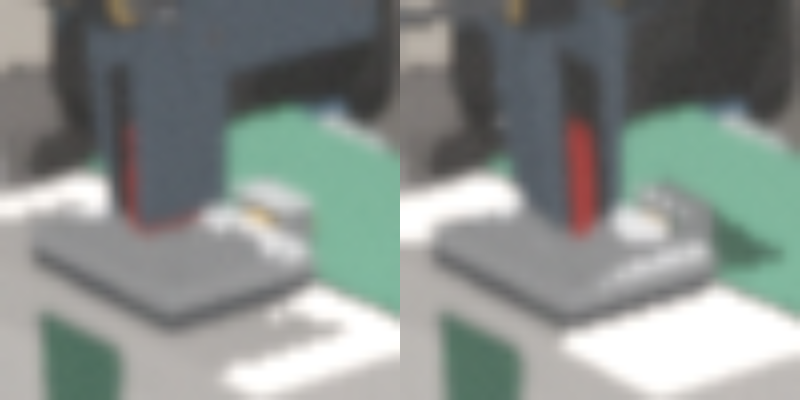

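The key's head has turned a quarter turn with the collar still on the case. The torque has risen to 0.22 Nm, above the spring's 0.13 Nm, so the cam looks to be at its stop. Handing in.

```bash
python3 -c "
from h import *
print(env.job_done())"
```

```text
the job is handed in; nothing more can be done
None
```

The red key is fully home in the medicine box lock, turned a quarter turn clockwise and still gripped and held against the spring; I judged the drawn bolt from the turning torque, not from seeing the bolt, and the job is handed in.

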